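# Clamp the roasting basket on the rotisserie spit

### The job

The roasting basket slides about loose on the rotisserie spit. Loosen the wing screw on the spit fork, slide the fork along the spit so that it pushes the basket fully home against the stop collar, and keep it gently pressed there while you tighten the screw again, so that the basket stays clamped without play. Do not force the wire basket or drag the fork while it is still locked, and leave the things around it where they are.

Things in the scene. Friction and masses are not known exactly. Their poses are not given: they have to be found in the camera images.
- stand: Rotisserie stand, fixed: dark drip tray 170x420 mm, grey drive housing at +y, low bracket at -y, square 8 mm spit between. Origin on the worktop, z up; the spit's axis runs along y at x=0, z=105 mm, y=-220 to 165, a wooden handle beyond it. On the spit near the housing a fixed steel stop collar, 29 mm dia.; its face, looking to -y, is anywhere from y=108 to 135 mm (not measured).
- fork: Steel spit fork: hub collar 27 mm dia. sliding on the spit (y along it, towards basket and housing), 70 mm cross-bar, two 66 mm prongs reaching into the basket. Origin: on the spit's axis in the face that presses on the basket; hub from y=-62 mm to 0, screw at y=-48. Slides with 2 N of friction when unlocked; locked, it holds against 15 N.
- basket: Steel-wire roasting basket, cylinder 92 mm dia., 130 mm long, threaded on the spit, sliding along it with 1 N of friction. Origin: its centre, on the spit's axis; y along the spit, ends at y=-65 mm (at the fork) and +65 mm (at the stop collar). Seated, it is stiff: about 10 N per mm; more than 20 N from the fork bends it.
- wing_grip (a point): Middle of the grip of the black wing screw (the fork's set screw, axis vertical = z): upright wing 36 mm long (x), 9 mm thick (y), reaching 8 mm above and 10 mm below this point; 45 mm above the spit's axis and 31 mm above the top of the hub. Turns with the screw; when tight the wing lies along the spit.
- wing_screw (a joint): Angle of the wing screw, rad: 0 = tight, at its end stop; grows as it is loosened, anticlockwise from above, up to 2.6. The fork is free from 0.9 on and well locked below 0.25. Turning takes about 0.1 N m; it stays where it is left and does not rise.
- olive_oil: Dark glass oil bottle, 60 x 60 x 273 mm, standing left behind the stand. Origin: centre of its underside. Bystander.
- salt_shaker: Salt shaker, 44 mm dia., 90 mm high, standing right of the stand. Origin: centre of its underside. Bystander.
- tin_fish: Low round tin, 86 mm dia., 40 mm high, right of the stand. Origin: centre of its underside. Bystander.

How it is judged:
By the outcome, as a careful person would: the job done as asked, in the order asked, and still so for the second after the job is handed in, with the robot touching nothing.
It also fails if it takes over 54 s, if anything falls off the work surface, if the arm or the gripper's body presses on something with over 40 N, if the wrist force passes 120 N, or if a joint passes its speed limit or range.

### The arm

A 6-joint arm with a two-finger parallel gripper is mounted at the origin on a cart in front of the work surface, level with it; the furniture and walls round the work are solid. World frame = base frame: x ahead of the robot, y to its left, z up, the work surface at z = 0. Lengths are in m, angles in rad, forces in N, time in s.
With the tool pointing down it reaches from about 0.325 to 0.85 m from the base axis. Payload 15.5 kg.
Tool frame: the origin (TCP) lies midway between the tips of the shut fingers; the grasp point (between the pads) lies 19 mm behind it; z points along the fingers, y is the line along which they close (so a half turn about z gives the same grasp; the last joint's range is limited). The gripper opens to 91 mm and grips with 3 to 60 N. Pads are 32 mm wide; open, the fingers measure 118 mm over their backs; the gripper's body (76 mm by 178 mm) begins 60 mm behind the grasp point.
Start: joints at [-1.425, 0.494, 1.345, -0, 1.302, -0.096], TCP at [0.149, -0.607, 0.214] pointing down, gripper open.
Joint ranges: [-2.91, 2.91], [-0.82, 2.16], [0.22, 2.67], [-1.22, 4.37], [0.12, 2.79], [-3.08, 3.08]. Speed limits (rad/s): [1.89, 1.89, 2.57, 3.01, 3.01, 3.01].

### API

Orientations are given as a unit quaternion [x, y, z, w].
In Python, from rig import env gives the robot as it stands.
- The arm moves only by the tool carry_out, never from a script. Its argument "moves" is a list of rows, each a list of 3 entries, a list of its own where there are three numbers: the shift along the tool's x, y, z in cm, then the turn about the tool's z in rad, then the opening, from 0 (shut) to 1 (fully open). In form: [[[x, y, z], yaw, fingers], ...]. A call has 1 to 5 rows; each row shifts and turns the commanded pose from where the row before left it, along the tool's axes as they then stand; what a row does not reach is not made up. A row lasts 1/10 s, in which the tool goes at most 50 mm and 8.59 degrees, less where a joint would pass 70% of its speed; a pose out of reach is approached as far as the arm can. A call is refused whole if a number of a shift passes 5 or a number of a turn 0.15, either way. A call with a gripper value outside its range is refused whole. The fingers move at their own pace and stop on an object; "squeeze" is the grip in N (left out, the last holds). Time passes only in rows, so rows that do not move let the fingers close. It gives the time, the measured TCP pose, the force, the opening and the grip force at its end, in the units of the state.
- env.get_obs(): the state, without advancing time (a new reading comes with each control period).
- env.capture(name): name is "scene" or "top" or "wrist"; returns (picture, depth): 384x512x3 uint8, red, green, blue; 384x512 float32, m along the optical axis (not along the pixel's ray), 0 where there is no reading.
- env.calibration(name): a dict with "camera_matrix" (3x3 intrinsics, pixels), "dist" ([k1, k2, p1, p2, k3] as OpenCV has them; the pictures are not rectified), "R" (3x3) and "t" (3): a world point X has camera coordinates R X + t. Camera axes: x right, y down, z forward; pixel columns grow to the right and rows downward; lengths in m; the calibration is good to about 2 mm. A picture is of the moment at which its call begins: read the wrist's pose just before it. calibration takes no time and is no camera call; for the wrist camera it gives the pose at the moment of the call.
- env.job_done(): hands the job in; it is judged then, once.
The state is a dict: "clock": time; "joints": joint angles; "qvel": joint speeds; "joint_torque": joint torques, N m; "position": TCP position; "ee_rot": TCP orientation; "ft_force": force on the tool from outside, world axes, zero at the start; "wrist_torque": the same for the moment, N m; "grip_width": finger opening in m; "gripper_force": force on a finger pad.
Only numpy, scipy, OpenCV 4.12 (cv2) and the standard library are available. Lean on these libraries where they do the work, as an engineer would, in place of code of your own. Each camera call takes 0.05 s, during which the arm holds its last target. There are 200 camera calls.

## Working session

There is one attempt and no reset: what is moved stays moved. The work goes in short steps, Python scripts to look and compute and a tool call to move; the robot and the scene stay as the last step left them, time stands still between calls to the robot, and variables do not carry over. Pictures are saved under pics/ and viewed, at most 10 in all, crops included, and the job is handed in when it is done.

Besides the shell and the picture viewer there is one more tool, called after ">>>" as name(argument=value, ...), one argument or row to a line, values as JSON. carry_out: Moves the arm, as the interface text tells. Its arguments: {"type":"object","properties":{"moves":{"type":"array","items":{"type":"array"}},"squeeze":{"type":"number"}},"required":["moves"]}

```bash
mkdir -p pics
cat > h.py <<'E'
import numpy as np, cv2
from rig import env
def cap(n,save=None):
    c=env.calibration(n); im,d=env.capture(n)
    if save: cv2.imwrite('pics/'+save,im[:,:,::-1]); np.savez('pics/'+save[:-4],im=im,d=d,R=c['R'],t=c['t'],K=c['camera_matrix'],D=c['dist'])
    return im,d,c
def pts(d,c):
    h,w=d.shape; u,v=np.meshgrid(np.arange(w),np.arange(h))
    p=cv2.undistortPoints(np.stack([u,v],-1).reshape(-1,1,2).astype(float),np.array(c['camera_matrix']),np.array(c['dist'])).reshape(h,w,2)
    X=np.dstack([p*d[...,None],d])
    return (X-np.array(c['t']))@np.array(c['R'])
E
python3 - <<'E'
from h import *
for n in ('scene','top'):
    im,d,c=cap(n,n+'1.png'); print(n,-np.array(c['R']).T@np.array(c['t']))
a=cv2.imread('pics/top1.png');b=cv2.imread('pics/scene1.png')
print(env.get_obs())
E
```

```text
scene [-0.51228588 -0.62613385  0.8256113 ]
top [ 0.1574784  -0.20306856  1.30581068]
{'clock': 0.1, 'joints': array([-1.42546550e+00,  4.94112921e-01,  1.34603709e+00, -3.58938781e-06,
        1.30250349e+00, -9.55013811e-02]), 'qvel': array([ 0.00044751, -0.00355349, -0.00047977,  0.00044904, -0.00065819,
        0.0001542 ]), 'joint_torque': array([-3.93670298e-04, -8.80245352e+01, -3.82541800e+01,  7.05424813e-02,
        4.81683493e-02, -1.88552116e-05]), 'position': array([ 0.14902295, -0.60663801,  0.21341381]), 'ee_rot': array([ 9.92758540e-01,  1.20125764e-01, -1.49436339e-05, -5.30213693e-04]), 'ft_force': array([ 0.5147965 ,  0.19271114, -0.17938614]), 'wrist_torque': array([-0.00487356,  0.03554888, -0.00548719]), 'gripper_force': 0.0, 'grip_width': 0.0909863204068141}
```

View pics/top1.png

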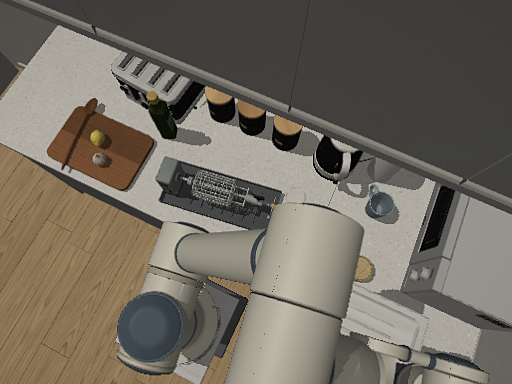

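View pics/scene1.png

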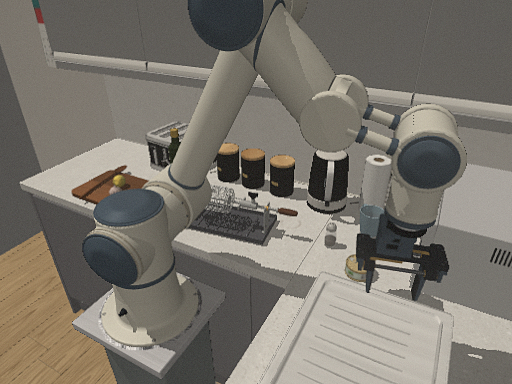

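The stand lies at about (160-285, 160-230) in the top view, with the housing at its left end, the basket around (215,185) and the fork around (245,195). I'll zoom in and get world coordinates.

Run:
```python
from h import *
z=np.load('pics/top1.npz'); c=dict(R=z['R'],t=z['t'],camera_matrix=z['K'],dist=z['D'])
P=pts(z['d'],c); np.set_printoptions(precision=3,suppress=True)
for v,u in [(172,168),(162,172),(192,280),(222,275),(200,170),(186,215),(190,248)]: print(u,v,P[v,u])
s=P[150:240,150:300]; im=z['im'][150:240,150:300]
cv2.imwrite('pics/topc.png',cv2.resize(im[:,:,::-1],(750,450),interpolation=cv2.INTER_CUBIC))
# black points high
m=(im.max(2)<60)&(s[...,2]>0.12)&(s[...,2]<.2)
ys,xs=np.nonzero(m)
for a,b in zip(ys,xs): print(b+150,a+150,s[a,b],im[a,b])
# dark tray rectangle
m=(im.max(2)<110)&(s[...,2]>-.01)&(s[...,2]<.03)
print(cv2.minAreaRect((s[m][:,:2]*1000).astype(np.float32)))
```

```text
168 172 [0.419 0.228 0.156]
172 162 [0.458 0.235 0.15 ]
280 192 [ 0.561 -0.132  0.005]
275 222 [ 0.268 -0.187  0.815]
170 200 [0.358 0.221 0.014]
215 186 [0.444 0.065 0.147]
248 190 [ 0.488 -0.036  0.113]
178 161 [0.469 0.218 0.152] [47 48 48]
178 162 [0.467 0.218 0.146] [45 47 45]
179 162 [0.471 0.218 0.139] [36 37 37]
178 163 [0.465 0.218 0.143] [52 53 51]
179 163 [0.468 0.217 0.136] [46 46 46]
177 164 [0.459 0.218 0.147] [51 53 51]
178 164 [0.462 0.216 0.142] [49 51 49]
179 164 [0.467 0.219 0.126] [40 42 41]
177 165 [0.456 0.216 0.146] [45 47 45]
178 165 [0.461 0.218 0.132] [44 44 42]
179 165 [0.465 0.218 0.124] [40 42 41]
177 166 [0.455 0.216 0.14 ] [44 45 43]
178 166 [0.458 0.216 0.133] [43 44 41]
179 166 [0.462 0.216 0.123] [44 46 45]
176 167 [0.448 0.215 0.147] [50 52 52]
177 167 [0.451 0.214 0.14 ] [43 44 43]
178 167 [0.456 0.216 0.128] [42 44 42]
176 168 [0.446 0.215 0.143] [44 45 43]
177 168 [0.451 0.217 0.129] [43 44 43]
178 168 [0.453 0.215 0.125] [45 47 46]
175 169 [0.44  0.214 0.148] [52 55 53]
176 169 [0.443 0.214 0.142] [40 41 39]
177 169 [0.447 0.214 0.132] [43 44 43
[... 3895 characters left out ...]
[ 0.466 -0.083  0.152] [5 6 6]
259 198 [ 0.467 -0.086  0.154] [14 14 14]
260 198 [ 0.467 -0.089  0.158] [16 17 17]
261 198 [ 0.469 -0.092  0.155] [14 15 17]
262 198 [ 0.471 -0.095  0.154] [20 19 21]
263 198 [ 0.471 -0.098  0.159] [8 6 7]
257 199 [ 0.464 -0.08   0.141] [11 10 11]
258 199 [ 0.465 -0.083  0.143] [12 11 12]
259 199 [ 0.466 -0.086  0.146] [4 3 4]
260 199 [ 0.467 -0.089  0.148] [2 1 2]
261 199 [ 0.467 -0.093  0.152] [3 3 2]
262 199 [ 0.469 -0.096  0.151] [2 3 4]
263 199 [ 0.469 -0.099  0.154] [4 4 5]
258 200 [ 0.464 -0.084  0.138] [16 15 15]
259 200 [ 0.464 -0.087  0.14 ] [32 32 31]
((485.592529296875, 65.80825805664062), (316.4084167480469, 578.4004516601562), 25.249156951904297)
```

View pics/topc.png

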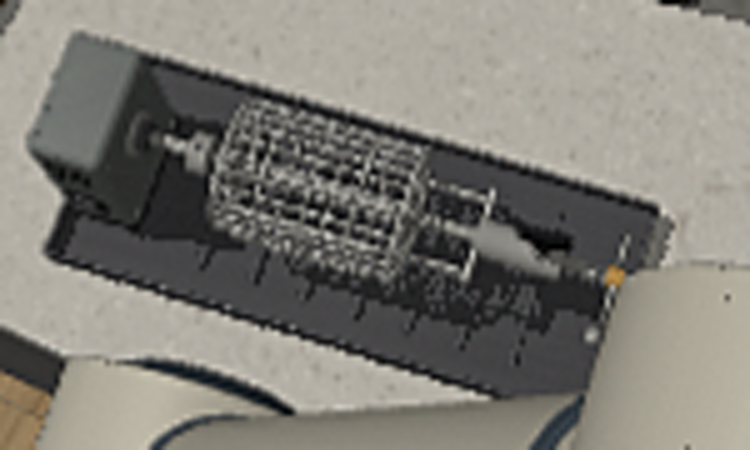

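The black wing shows at about (254-263, 194-200) in the top view, near world (0.469, -0.083, 0.158) and roughly along the spit. The fork-to-basket gap is about 40 mm. I'm moving above the wing for a closer look.

>>> carry_out(
  moves=[
    [[2.9,-2.9,-0.4],0,1],
    [[2.9,-2.9,-0.4],0,1],
    [[2.9,-2.9,-0.4],0,1],
    [[2.9,-2.9,-0.4],0,1],
    [[2.9,-2.9,-0.4],0,1],
  ],
)

```text
clock: 0.6
position: [0.2558, -0.4299, 0.2339]
ee_rot: [0.993, 0.12, -0.0, -0.0]
ft_force: [0.7, -0.5, -1.2]
grip_width: 0.0915
gripper_force: 0.0
```

>>> carry_out(
  moves=[
    [[2.9,-2.9,-0.4],0,1],
    [[2.9,-2.9,-0.4],0,1],
    [[2.9,-2.9,-0.4],0,1],
    [[2.9,-2.9,-0.4],0,1],
    [[2.9,-2.9,-0.4],0,1],
  ],
)

```text
clock: 1.1
position: [0.362, -0.2546, 0.254]
ee_rot: [0.993, 0.12, -0.0, -0.0]
ft_force: [0.5, 0.3, -0.0]
grip_width: 0.0908
gripper_force: 0.0
```

>>> carry_out(
  moves=[
    [[2.9,-2.9,-0.4],0,1],
    [[2.9,-2.9,-0.4],0,1],
    [[2.9,-2.9,-0.4],0,1],
    [[0,0,0],-0.14,0.6],
    [[0,0,0],-0.14,0.6],
  ],
)

```text
clock: 1.6
position: [0.4256, -0.1497, 0.2658]
ee_rot: [0.965, 0.261, -0.0, -0.0]
ft_force: [-0.4, -0.5, 0.0]
grip_width: 0.0781
gripper_force: 0.0
```

>>> carry_out(
  moves=[
    [[0,0,0],-0.14,0.6],
    [[0,0,0],-0.14,0.6],
    [[0,0,0],-0.14,0.6],
    [[0,0,0],-0.14,0.6],
    [[0,0,0],-0.14,0.6],
  ],
)

```text
clock: 2.1
position: [0.4251, -0.1508, 0.2657]
ee_rot: [0.818, 0.576, -0.0, -0.0]
ft_force: [0.9, -0.4, -0.0]
grip_width: 0.0548
gripper_force: 0.0
```

>>> carry_out(
  moves=[
    [[0,0,0],-0.14,0.6],
    [[0,0,0],-0.14,0.6],
    [[0,0,0],-0.14,0.6],
    [[0,0,0],0,0.6],
    [[0,0,0],0,0.6],
  ],
)

```text
clock: 2.6
position: [0.4252, -0.1509, 0.2658]
ee_rot: [0.684, 0.73, -0.0, -0.0]
ft_force: [-0.4, -0.8, 0.6]
grip_width: 0.0547
gripper_force: 0.0
```

Run:
```python
from h import *
o=env.get_obs(); print(o['clock'],o['position'],o['ee_rot'],o['joints'],o['ft_force'],o['grip_width'])
im,d,c=cap('wrist','w1.png'); print(c['R'],c['t'])
im,d,c=cap('top','top2.png')
```

```text
2.6 [ 0.42518166 -0.15089109  0.26582171] [ 6.83548555e-01  7.29905032e-01 -3.06002492e-05 -1.25242160e-04] [-4.73519582e-01  1.91221399e-01  1.67298952e+00  1.06255095e-05
  1.27763939e+00 -5.39092358e-01] [-0.38791817 -0.76558158  0.60576577] 0.0546935366851023
[[ 9.97858757e-01  6.54043817e-02 -4.08883263e-04]
 [ 6.30532081e-02 -9.60288335e-01  2.71791476e-01]
 [ 1.73837076e-02 -2.71235286e-01 -9.62356081e-01]] [-0.41305383 -0.21743747  0.39193031]
```

View pics/w1.png

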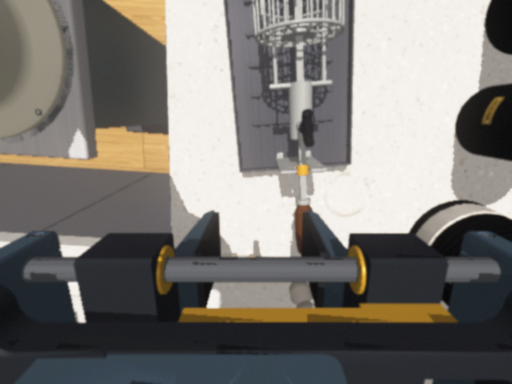

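The wrist view shows the wing at about (308,127), the cross-bar at (300,84), the basket's near end at about row 35 and the spit running almost straight up the image. Now fitting the spit axis and the wing from both depth images.

Run:
```python
from h import *
np.set_printoptions(precision=4,suppress=True)
def line(p,n):
    xy=p[:,:2].astype(np.float32); v=cv2.fitLine(xy,cv2.DIST_HUBER,0,.001,.001).ravel()
    if v[1]<0:v[:2]*=-1
    print(n,len(p),'x@mean y',v[2:],'ang-90 (rad)',np.arctan2(-v[0],v[1]),'mean',p.mean(0),'min',p.min(0),'max',p.max(0))
for f in ('w1','top2'):
    z=np.load(f'pics/{f}.npz'); c=dict(R=z['R'],t=z['t'],camera_matrix=z['K'],dist=z['D']); P=pts(z['d'],c); im=z['im'].astype(int)
    x,y,h=P[...,0],P[...,1],P[...,2]; dark=im.max(2)<60
    near=(abs(x-.47)<.05)&(abs(y+.08)<.06)
    line(P[near&dark&(h>.14)&(h<.168)],f+' wing')
    m=near&(h>.108)&(h<.124)&(im.min(2)>75); line(P[m],f+' hub')
    # tray side edges (rim vs worktop): dark low points
    m=(h<.03)&(h>-.01)&(im.max(2)<100)&(x>.33)&(x<.6)&(y>-.15)&(y<.2)
    p=P[m]; print(f,'tray',cv2.minAreaRect((p[:,:2]*1000).astype(np.float32)))
    # crossbar
    m=(h>.09)&(h<.13)&(y>-.06)&(y<.0)&(x>.4)&(x<.53)&(im.min(2)>90); line(P[m],f+' bar')
    # steel histogram along y of high points
    m=(h>.13)&(h<.16)&(x>.38)&(x<.52)&(y>-.03)&(y<.19); print('basket',P[m][:,1].min() if m.any() else 0,P[m][:,1].max() if m.any() else 0)
    m=(h>.13)&(h<.16)&(x>.38)&(x<.52)&(y>.19)&(y<.26); 
    if m.any(): line(P[m],'housing')
z=np.load('pics/w1.npz');im=z['im'][0:180,200:400]
cv2.imwrite('pics/w1c.png',cv2.resize(im[:,:,::-1],(666,600),interpolation=cv2.INTER_CUBIC))
z=np.load('pics/top2.npz');im=z['im'][150:250,150:300]
cv2.imwrite('pics/t2c.png',cv2.resize(im[:,:,::-1],(800,533),interpolation=cv2.INTER_CUBIC))
```

```text
w1 wing 341 x@mean y [ 0.4657 -0.0838] ang-90 (rad) 0.14937563 mean [ 0.4657 -0.0838  0.1562] min [ 0.46   -0.1007  0.1424] max [ 0.4742 -0.0672  0.1606]
w1 hub 1511 x@mean y [ 0.4617 -0.0671] ang-90 (rad) 0.123522475 mean [ 0.4626 -0.0691  0.1136] min [ 0.4263 -0.1399  0.108 ] max [ 0.5002 -0.0203  0.1228]
w1 tray ((459.7933349609375, -32.799354553222656), (165.21363830566406, 229.03189086914062), 7.674635410308838)
w1 bar 1290 x@mean y [ 0.4617 -0.0374] ang-90 (rad) 0.112534 mean [ 0.4587 -0.0338  0.1111] min [ 0.4263 -0.0599  0.1014] max [ 0.4941 -0.      0.1193]
basket 0.003283446559661266 0.0350927327771477
top2 wing 22 x@mean y [ 0.4673 -0.0718] ang-90 (rad) 0.119652346 mean [ 0.4677 -0.0753  0.1544] min [ 0.4631 -0.0845  0.1439] max [ 0.4725 -0.0643  0.1614]
top2 hub 105 x@mean y [ 0.4626 -0.0512] ang-90 (rad) -0.0808533 mean [ 0.4626 -0.0512  0.1145] min [ 0.4321 -0.0829  0.1081] max [ 0.4983 -0.0242  0.1235]
top2 tray ((486.44647216796875, -44.896270751953125), (270.4796142578125, 116.70835876464844), 61.976409912109375)
top2 bar 109 x@mean y [ 0.4627 -0.0365] ang-90 (rad) -1.5125197 mean [ 0.4625 -0.0355  0.1118] min [ 0.4308 -0.0599  0.1007] max [ 0.4983 -0.0007  0.1235]
basket 0.008196023879085846 0.06554639417720029
housing 428 x@mean y [0.4229 0.2323] ang-90 (rad) -1.496341 mean [0.4229 0.2323 0.1512] min [0.38   0.2055 0.1306] max [0.4731 0.2598 0.1594]
```

View pics/w1c.png

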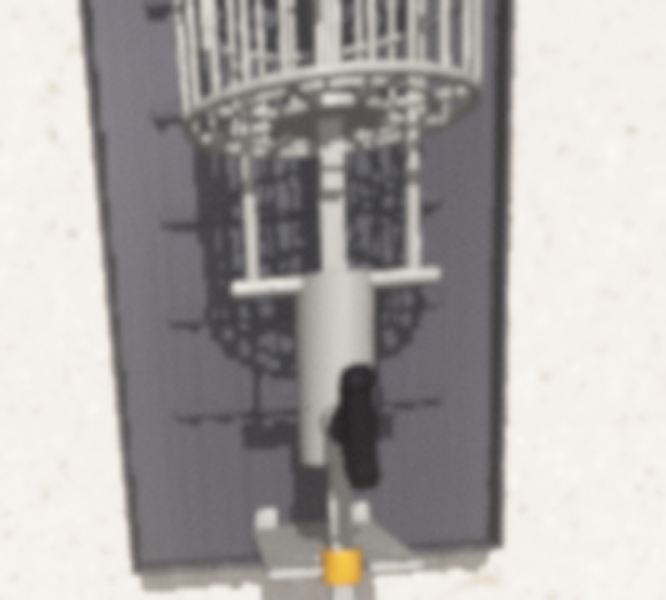

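Wing centre is (0.466, -0.084), spit yaw about 0.13 rad. Aligning and descending.

>>> carry_out(
  moves=[
    [[0,0,0],-0.065,0.6],
    [[3,2.5,0],0,0.6],
    [[3.1,2.4,0],0,0.6],
    [[0,0,3],0,0.6],
    [[0,0,3],0,0.6],
  ],
)

```text
clock: 3.2
position: [0.4666, -0.0831, 0.2056]
ee_rot: [0.658, 0.753, 0.0, 0.001]
ft_force: [0.1, -1.6, -0.4]
grip_width: 0.0545
gripper_force: 0.0
```

>>> carry_out(
  moves=[
    [[0,0,3],0,0.6],
    [[0,0,2.5],0,0.6],
    [[0,0,1.8],0,0.6],
    [[0,0,0],0,0.6],
    [[0,0,0],0,0.6],
  ],
)

```text
clock: 3.7
position: [0.4657, -0.0839, 0.1333]
ee_rot: [0.658, 0.753, -0.0, -0.0]
ft_force: [0.7, -0.1, 0.6]
grip_width: 0.0546
gripper_force: 0.0
```

Run:
```python
from h import *
o=env.get_obs(); print(o['clock'],o['position'],o['ee_rot'],o['ft_force'])
im,d,c=cap('wrist','w2.png')
```

```text
3.7 [ 0.46572613 -0.08393819  0.1332689 ] [ 6.58320675e-01  7.52737581e-01 -4.77128575e-05 -1.44970675e-04] [ 0.7035168  -0.09161899  0.58484325]
```

View pics/w2.png

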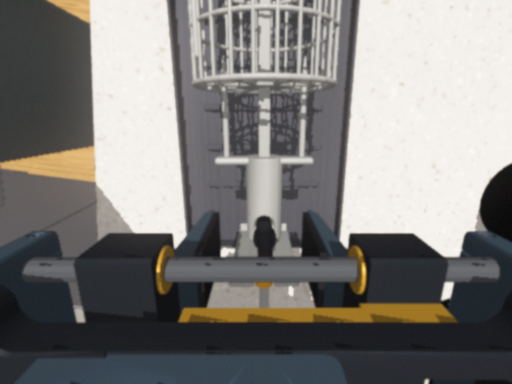

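The wing at (264,235) sits midway between the fingers. Gripping.

>>> carry_out(
  moves=[
    [[0,0,0],0,0],
    [[0,0,0],0,0],
    [[0,0,0],0,0],
    [[0,0,0],0,0],
    [[0,0,0],0,0],
  ],
  squeeze=25,
)

```text
clock: 4.25
position: [0.466, -0.0839, 0.1331]
ee_rot: [0.658, 0.753, 0.0, 0.0]
ft_force: [14.7, 4.2, -2.5]
grip_width: 0.0176
gripper_force: 8.2
```

>>> carry_out(
  moves=[
    [[0,0,0],0,0],
    [[0,0,0],0,0],
    [[0,0,0],0,0],
    [[0,0,0],-0.1,0],
    [[0,0,0],-0.1,0],
  ],
)

```text
clock: 4.75
position: [0.4679, -0.0838, 0.1333]
ee_rot: [0.578, 0.816, 0.001, 0.002]
ft_force: [13.5, 5.7, -7.6]
grip_width: 0.0138
gripper_force: 25.0
```

>>> carry_out(
  moves=[
    [[0,0.2,0],0,0],
    [[0,0,0],0,0],
    [[0,0,0],0,0],
  ],
)

```text
clock: 5.05
position: [0.4681, -0.0835, 0.1331]
ee_rot: [0.58, 0.815, 0.0, 0.001]
ft_force: [4.7, -2.8, -0.6]
grip_width: 0.0137
gripper_force: 25.0
```

Run:
```python
from h import *
o=env.get_obs(); print(o['clock'],o['position'],o['ee_rot'],o['ft_force'],o['wrist_torque'],o['grip_width'],o['gripper_force'])
im,d,c=cap('wrist','w3.png')
cv2.imwrite('pics/w3c.png',cv2.resize(im[130:300,180:350,::-1],(600,600)))
```

```text
5.05 [ 0.46810314 -0.0835308   0.13310355] [5.79738667e-01 8.14802203e-01 1.53461253e-04 6.51920870e-04] [ 4.73460583 -2.75096839 -0.61431509] [-0.58974501 -0.92333728 -0.01428594] 0.01371048954233157 24.99979466199875
```

View pics/w3c.png

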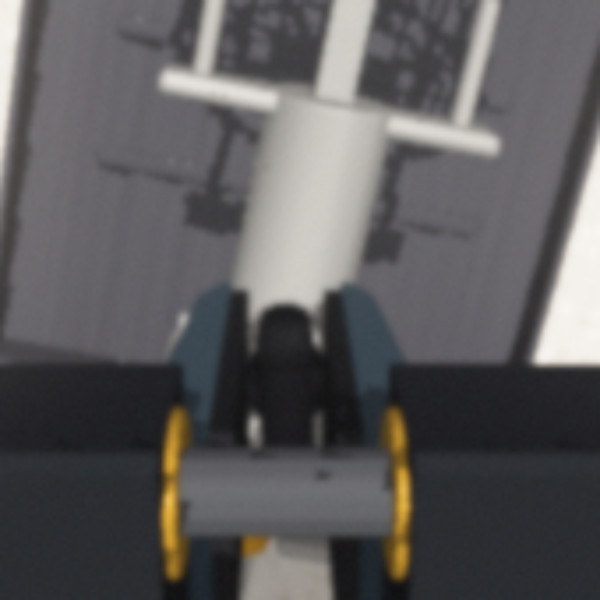

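The wing is aligned with the pads at (285,370) in the crop and follows the gripper. The 13.7 mm width is its thicker middle. Continuing to loosen.

>>> carry_out(
  moves=[
    [[0,0,0],-0.14,0],
    [[0,0,0],-0.14,0],
    [[0,0,0],-0.14,0],
    [[0,0,0],-0.14,0],
    [[0,0,0],0,0],
  ],
)

```text
clock: 5.6
position: [0.4686, -0.0833, 0.133]
ee_rot: [0.329, 0.944, 0.0, 0.001]
ft_force: [9.1, -0.1, -5.3]
grip_width: 0.0135
gripper_force: 25.0
```

>>> carry_out(
  moves=[
    [[0,0,0],-0.14,0],
    [[0,0,0],-0.14,0],
    [[0,0,0],-0.14,0],
    [[0,0,0],-0.14,0],
    [[0,0,0],0,0],
  ],
)

```text
clock: 6.1
position: [0.4688, -0.0831, 0.133]
ee_rot: [0.056, 0.998, 0.0, 0.001]
ft_force: [10.8, 2.7, -7.4]
grip_width: 0.0136
gripper_force: 25.0
```

Run:
```python
from h import *
np.set_printoptions(precision=4,suppress=True)
o=env.get_obs(); print(o['clock'],o['position'],o['ee_rot'],o['ft_force'],o['wrist_torque'],o['grip_width'],o['joints'])
q=o['ee_rot'];th=2*np.arctan2(q[1],q[0]);s=np.array([-np.sin(.13),np.cos(.13)])
print(th,'turn',th-1.70,'spit in tool x,y',s@[np.cos(th),np.sin(th)],s@[np.sin(th),-np.cos(th)])
z=np.load('pics/w2.npz'); c=dict(R=z['R'],t=z['t'],camera_matrix=z['K'],dist=z['D']); P=pts(z['d'],c)
o0=np.array([.4657,-.0838]);sy=(P[...,:2]-o0)@s; sx=(P[...,:2]-o0)@[s[1],-s[0]]
h=P[...,2]
m=(abs(sx)>.02)&(abs(sx)<.034)&(h>.095)&(h<.12)&(sy<.06)&(sy>.02); print('bar sy',np.percentile(sy[m],[5,50,95]))
m=(h>.12)&(abs(sx)<.05)&(sy>.05)&(sy<.2); print('basket',np.percentile(sy[m],[0,1,5,20]))
z=np.load('pics/top2.npz'); c=dict(R=z['R'],t=z['t'],camera_matrix=z['K'],dist=z['D']); P=pts(z['d'],c)
sy=(P[...,:2]-o0)@s; sx=(P[...,:2]-o0)@[s[1],-s[0]];h=P[...,2]
m=(h>.11)&(abs(sx)<.05)&(sy>.15)&(sy<.32); print(np.histogram(sy[m],bins=np.arange(.15,.32,.005)))
m=(h>.11)&(h<.13)&(abs(sx)<.02)&(sy>.2)&(sy<.29); print(np.sort(sy[m]))
```

```text
6.1 [ 0.4688 -0.0831  0.133 ] [0.0556 0.9985 0.0002 0.0012] [10.7542  2.6804 -7.4105] [ 0.6255 -2.0736 -0.0573] 0.013615974301774605 [-0.3017  0.3959  1.8043  0.0013  0.9392 -1.7619]
3.0302594951147297 turn 1.3302594951147297 spit in tool x,y 0.23899736226109536 0.9710202164899755
bar sy [0.0428 0.0471 0.0584]
basket [0.0756 0.0756 0.0756 0.0942]
(array([  0,   0,   0,   0,   0,   0,   0,   0,   0,   0,   0,   0,   0,
         0,   0,   0,   0,   0,   0,   0,   0,   0,   0,   0,   0,   0,
         0,   6,  12, 105,  50,  45,  39]), array([0.15 , 0.155, 0.16 , 0.165, 0.17 , 0.175, 0.18 , 0.185, 0.19 ,
       0.195, 0.2  , 0.205, 0.21 , 0.215, 0.22 , 0.225, 0.23 , 0.235,
       0.24 , 0.245, 0.25 , 0.255, 0.26 , 0.265, 0.27 , 0.275, 0.28 ,
       0.285, 0.29 , 0.295, 0.3  , 0.305, 0.31 , 0.315]))
[0.2859 0.2864 0.2877 0.2883 0.2892 0.2897]
```

Loosened by about 1.33 rad. The basket's near end is about 27 mm ahead, so sliding the fork along the spit.

>>> carry_out(
  moves=[
    [[-0.1,0,0],0,0],
    [[0.12,0.5,0],0,0],
    [[0.12,0.5,0],0,0],
    [[0.12,0.5,0],0,0],
    [[0,0,0],0,0],
  ],
)

```text
clock: 6.6
position: [0.4668, -0.0672, 0.1329]
ee_rot: [0.058, 0.998, 0.0, 0.0]
ft_force: [6.5, 2.5, -5.0]
grip_width: 0.0137
gripper_force: 25.0
```

>>> carry_out(
  moves=[
    [[0.07,0.3,0],0,0],
    [[0.07,0.3,0],0,0],
    [[0.07,0.3,0],0,0],
    [[0,0,0],0,0],
  ],
)

```text
clock: 7.0
position: [0.4656, -0.0583, 0.1329]
ee_rot: [0.058, 0.998, 0.0, 0.0]
ft_force: [4.5, 2.0, -4.3]
grip_width: 0.0138
gripper_force: 25.0
```

>>> carry_out(
  moves=[
    [[0.05,0.2,0],0,0],
    [[0.05,0.2,0],0,0],
    [[0,0,0],0,0],
  ],
)

```text
clock: 7.3
position: [0.4651, -0.0544, 0.1329]
ee_rot: [0.058, 0.998, 0.0, 0.0]
ft_force: [4.6, 0.9, -4.0]
grip_width: 0.0136
gripper_force: 25.0
```

Run:
```python
from h import *
o=env.get_obs(); print(o['ft_force'],o['wrist_torque'],o['position'])
im,d,c=cap('top','t3.png')
cv2.imwrite('pics/t3c.png',cv2.resize(im[150:250,150:300,::-1],(750,500),interpolation=cv2.INTER_CUBIC))
im,d,c=cap('wrist','w4.png')
b=cv2.resize(im[:,:,::-1],(400,300)); cv2.imwrite('pics/t3d.png',np.vstack([np.hstack([b,cv2.resize(cv2.imread('pics/w2.png'),(400,300))]),cv2.resize(cv2.imread('pics/t3c.png'),(450,300))[:, :].copy() if 0 else np.hstack([cv2.resize(cv2.imread('pics/t3c.png'),(450,300)),np.zeros((300,350,3),np.uint8)])]))
```

```text
[ 4.56639574  0.9165621  -4.00614893] [ 0.25958339 -1.03055169 -0.05163584] [ 0.46507355 -0.05442374  0.13294912]
```

View pics/t3d.png

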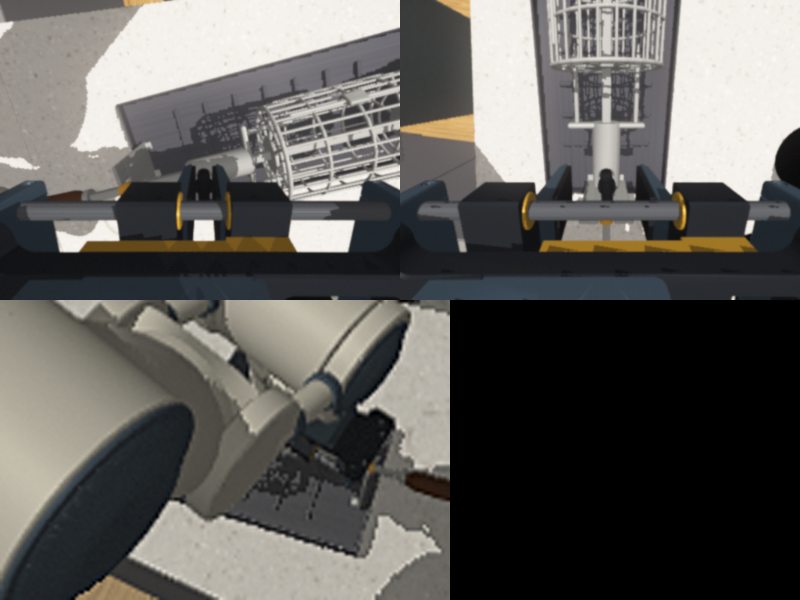

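The fork has slid freely and its bar is now just short of the basket: bar at about (245,150), basket rim at about (262,150). Continuing in small steps and watching the force.

>>> carry_out(
  moves=[
    [[0.025,0.1,0],0,0],
    [[0.025,0.1,0],0,0],
    [[0.025,0.1,0],0,0],
    [[0,0,0],0,0],
  ],
)

```text
clock: 7.8
position: [0.4647, -0.0515, 0.1329]
ee_rot: [0.058, 0.998, 0.0, -0.0]
ft_force: [4.9, -0.4, -4.3]
grip_width: 0.0138
gripper_force: 25.0
```

>>> carry_out(
  moves=[
    [[0.025,0.1,0],0,0],
    [[0.025,0.1,0],0,0],
    [[0,0,0],0,0],
  ],
)

```text
clock: 8.1
position: [0.4644, -0.0495, 0.1329]
ee_rot: [0.058, 0.998, 0.0, 0.0]
ft_force: [4.8, 0.7, -3.8]
grip_width: 0.0139
gripper_force: 25.0
```

>>> carry_out(
  moves=[
    [[0.025,0.1,0],0,0],
    [[0,0,0],0,0],
  ],
)

```text
clock: 8.3
position: [0.4642, -0.0485, 0.1329]
ee_rot: [0.058, 0.998, 0.0, -0.0]
ft_force: [4.8, 0.4, -3.3]
grip_width: 0.0137
gripper_force: 25.0
```

>>> carry_out(
  moves=[
    [[0.025,0.1,0],0,0],
    [[0.025,0.1,0],0,0],
    [[0,0,0],0,0],
  ],
)

```text
clock: 8.6
position: [0.464, -0.0464, 0.1329]
ee_rot: [0.058, 0.998, 0.0, -0.0]
ft_force: [4.6, -0.3, -3.4]
grip_width: 0.0134
gripper_force: 25.0
```

>>> carry_out(
  moves=[
    [[0.025,0.1,0],0,0],
    [[0,0,0],0,0],
  ],
)

```text
clock: 8.8
position: [0.4639, -0.0455, 0.1329]
ee_rot: [0.058, 0.998, 0.0, -0.0]
ft_force: [4.6, -0.8, -3.2]
grip_width: 0.0136
gripper_force: 25.0
```

Run:
```python
from h import *
im,d,c=cap('scene','s3.png'); 
s=np.array([-np.sin(.13),np.cos(.13)]);o0=np.array([.4657,-.0838])
P=pts(d,c);sy=(P[...,:2]-o0)@s; sx=(P[...,:2]-o0)@[s[1],-s[0]];h=P[...,2]
m=(h>.125)&(h<.16)&(abs(sx)<.05)&(sy>.05)&(sy<.285)
print(np.histogram(sy[m],bins=np.arange(.05,.29,.01)))
m=(h>.09)&(h<.122)&(abs(sx)<.018)&(sy>.19)&(sy<.285)&(im.max(2)>90)
print(np.histogram(sy[m],bins=np.arange(.19,.29,.004)))
v,u=np.nonzero((abs(sx)<.06)&(sy>.05)&(sy<.285)&(h>.08)&(h<.17)); print(u.min(),u.max(),v.min(),v.max())
cv2.imwrite('pics/s3c.png',cv2.resize(im[170:250,170:310,::-1],(798,456),interpolation=cv2.INTER_CUBIC))
```

```text
(array([ 9,  0,  0,  0, 37,  9, 13, 20, 12, 12, 22, 13, 11, 13, 16,  9, 16,
       25,  0,  0,  0,  0,  0]), array([0.05, 0.06, 0.07, 0.08, 0.09, 0.1 , 0.11, 0.12, 0.13, 0.14, 0.15,
       0.16, 0.17, 0.18, 0.19, 0.2 , 0.21, 0.22, 0.23, 0.24, 0.25, 0.26,
       0.27, 0.28]))
(array([1, 3, 1, 2, 0, 2, 0, 8, 2, 0, 2, 1, 6, 4, 8, 8, 0, 1, 3, 2, 1, 1,
       1, 0]), array([0.19 , 0.194, 0.198, 0.202, 0.206, 0.21 , 0.214, 0.218, 0.222,
       0.226, 0.23 , 0.234, 0.238, 0.242, 0.246, 0.25 , 0.254, 0.258,
       0.262, 0.266, 0.27 , 0.274, 0.278, 0.282, 0.286]))
182 239 183 212
```

View pics/s3c.png

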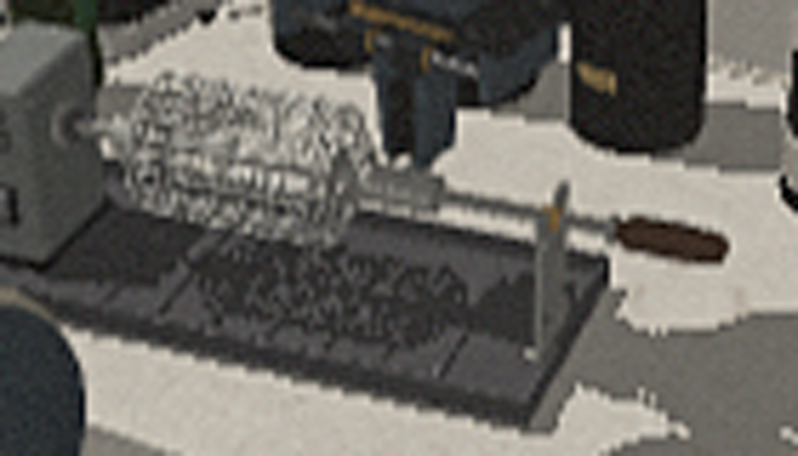

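The fork's bar is at the basket (about (345,185)), with a gap to the collar still visible at about (100-125,135), roughly 10 mm. Going on.

>>> carry_out(
  moves=[
    [[0.025,0.1,0],0,0],
    [[0.025,0.1,0],0,0],
    [[0.025,0.1,0],0,0],
    [[0,0,0],0,0],
  ],
)

```text
clock: 9.25
position: [0.4634, -0.0423, 0.1329]
ee_rot: [0.058, 0.998, 0.0, -0.0]
ft_force: [4.1, -0.1, -3.4]
grip_width: 0.0135
gripper_force: 25.0
```

>>> carry_out(
  moves=[
    [[0.025,0.1,0],0,0],
    [[0,0,0],0,0],
  ],
)

```text
clock: 9.45
position: [0.4633, -0.0414, 0.1329]
ee_rot: [0.058, 0.998, 0.0, -0.0]
ft_force: [3.8, 0.2, -2.8]
grip_width: 0.0137
gripper_force: 25.0
```

>>> carry_out(
  moves=[
    [[0.025,0.1,0],0,0],
    [[0.025,0.1,0],0,0],
    [[0,0,0],0,0],
  ],
)

```text
clock: 9.75
position: [0.463, -0.0393, 0.1329]
ee_rot: [0.058, 0.998, 0.0, -0.0]
ft_force: [3.7, 0.2, -3.1]
grip_width: 0.0137
gripper_force: 25.0
```

>>> carry_out(
  moves=[
    [[0.025,0.1,0],0,0],
    [[0,0,0],0,0],
  ],
)

```text
clock: 9.95
position: [0.4629, -0.0383, 0.1329]
ee_rot: [0.058, 0.998, 0.0, -0.0]
ft_force: [3.6, -1.1, -3.9]
grip_width: 0.0135
gripper_force: 25.0
```

>>> carry_out(
  moves=[
    [[0.025,0.1,0],0,0],
    [[0.025,0.1,0],0,0],
    [[0,0,0],0,0],
  ],
)

```text
clock: 10.25
position: [0.4626, -0.0363, 0.1329]
ee_rot: [0.058, 0.998, 0.0, -0.0]
ft_force: [4.6, -0.9, -2.4]
grip_width: 0.0137
gripper_force: 25.0
```

>>> carry_out(
  moves=[
    [[0.025,0.1,0],0,0],
    [[0,0,0],0,0],
  ],
)

```text
clock: 10.45
position: [0.4625, -0.0353, 0.1329]
ee_rot: [0.058, 0.998, 0.0, -0.0]
ft_force: [3.6, -1.1, -4.0]
grip_width: 0.0136
gripper_force: 25.0
```

>>> carry_out(
  moves=[
    [[0.025,0.1,0],0,0],
    [[0.025,0.1,0],0,0],
    [[0,0,0],0,0],
  ],
)

```text
clock: 10.75
position: [0.4622, -0.0331, 0.1329]
ee_rot: [0.058, 0.998, 0.0, -0.0]
ft_force: [2.8, -1.7, -1.9]
grip_width: 0.0137
gripper_force: 25.0
```

>>> carry_out(
  moves=[
    [[0.025,0.1,0],0,0],
    [[0,0,0],0,0],
  ],
)

```text
clock: 10.95
position: [0.4621, -0.0322, 0.1329]
ee_rot: [0.058, 0.998, 0.0, -0.0]
ft_force: [3.4, -0.9, -3.5]
grip_width: 0.0137
gripper_force: 25.0
```

>>> carry_out(
  moves=[
    [[0.025,0.1,0],0,0],
    [[0.025,0.1,0],0,0],
    [[0,0,0],0,0],
  ],
)

```text
clock: 11.25
position: [0.4618, -0.0301, 0.1329]
ee_rot: [0.058, 0.998, 0.0, -0.0]
ft_force: [2.7, -1.8, -3.4]
grip_width: 0.0135
gripper_force: 25.0
```

>>> carry_out(
  moves=[
    [[0.025,0.1,0],0,0],
    [[0,0,0],0,0],
  ],
)

```text
clock: 11.45
position: [0.4617, -0.0291, 0.1329]
ee_rot: [0.058, 0.998, 0.0, -0.0]
ft_force: [2.1, -0.8, -2.3]
grip_width: 0.0136
gripper_force: 25.0
```

>>> carry_out(
  moves=[
    [[0.025,0.1,0],0,0],
    [[0.025,0.1,0],0,0],
    [[0,0,0],0,0],
  ],
)

```text
clock: 11.75
position: [0.4614, -0.027, 0.1329]
ee_rot: [0.058, 0.998, 0.0, -0.0]
ft_force: [2.5, -1.0, -3.1]
grip_width: 0.0139
gripper_force: 25.0
```

Run:
```python
from h import *
s=np.array([-np.sin(.13),np.cos(.13)]);o0=np.array([.4657,-.0838])
im,d,c=cap('scene','s4.png')
P=pts(d,c);sy=(P[...,:2]-o0)@s; sx=(P[...,:2]-o0)@[s[1],-s[0]];h=P[...,2]
m=(h>.125)&(h<.16)&(abs(sx)<.05)&(sy>.05)&(sy<.285)
print(np.sort(sy[m])[[10,20,30,-20,-10,-5,-1]])
cv2.imwrite('pics/s4c.png',cv2.resize(im[175:225,170:250,::-1],(800,500),interpolation=cv2.INTER_CUBIC))
```

```text
[0.05935036 0.06516565 0.06948593 0.23014725 0.23186784 0.23312115
 0.23580528]
```

View pics/s4c.png

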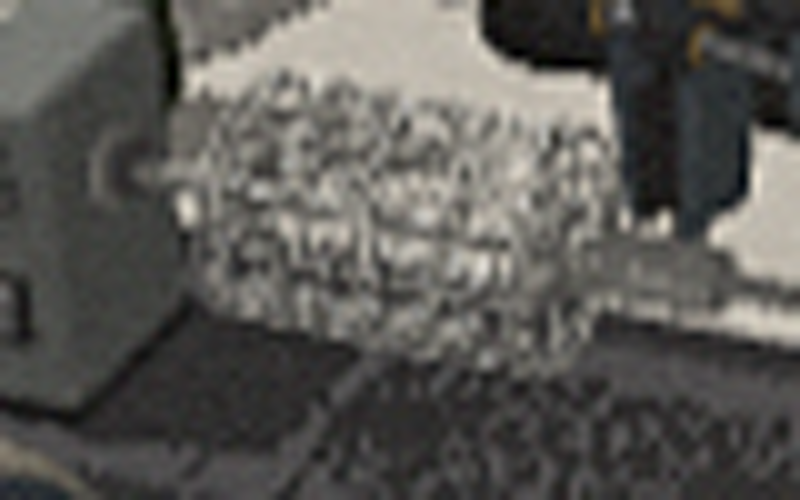

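The basket's far end at about (195,200) has nearly reached the collar. Continuing in 1 mm steps.

>>> carry_out(
  moves=[
    [[0.025,0.1,0],0,0],
    [[0,0,0],0,0],
  ],
)

```text
clock: 12.0
position: [0.4613, -0.0261, 0.1329]
ee_rot: [0.058, 0.998, 0.0, -0.0]
ft_force: [0.9, -0.8, -2.7]
grip_width: 0.0137
gripper_force: 25.0
```

>>> carry_out(
  moves=[
    [[0.025,0.1,0],0,0],
    [[0,0,0],0,0],
  ],
)

```text
clock: 12.2
position: [0.4612, -0.025, 0.1329]
ee_rot: [0.058, 0.998, 0.0, -0.0]
ft_force: [1.8, -0.7, -2.3]
grip_width: 0.0135
gripper_force: 25.0
```

>>> carry_out(
  moves=[
    [[0.025,0.1,0],0,0],
    [[0,0,0],0,0],
  ],
)

```text
clock: 12.4
position: [0.461, -0.024, 0.1329]
ee_rot: [0.058, 0.998, 0.0, -0.0]
ft_force: [1.6, -1.8, -2.8]
grip_width: 0.0137
gripper_force: 25.0
```

>>> carry_out(
  moves=[
    [[0.025,0.1,0],0,0],
    [[0,0,0],0,0],
  ],
)

```text
clock: 12.6
position: [0.4609, -0.0229, 0.1329]
ee_rot: [0.058, 0.998, 0.0, -0.0]
ft_force: [1.7, -1.5, -3.0]
grip_width: 0.0138
gripper_force: 25.0
```

>>> carry_out(
  moves=[
    [[0.012,0.05,0],0,0],
    [[0,0,0],0,0],
  ],
)

```text
clock: 12.8
position: [0.4608, -0.0225, 0.1329]
ee_rot: [0.058, 0.998, 0.0, -0.0]
ft_force: [1.5, -1.4, -3.0]
grip_width: 0.0141
gripper_force: 25.0
```

>>> carry_out(
  moves=[
    [[0.025,0.1,0],0,0],
    [[0,0,0],0,0],
  ],
)

```text
clock: 13.0
position: [0.4607, -0.0215, 0.1329]
ee_rot: [0.058, 0.998, 0.0, -0.0]
ft_force: [0.5, -1.6, -3.2]
grip_width: 0.0135
gripper_force: 25.0
```

>>> carry_out(
  moves=[
    [[0.025,0.1,0],0,0],
    [[0,0,0],0,0],
  ],
)

```text
clock: 13.2
position: [0.4606, -0.0204, 0.1329]
ee_rot: [0.058, 0.998, -0.0, -0.0]
ft_force: [0.8, -1.0, -3.1]
grip_width: 0.0137
gripper_force: 25.0
```

>>> carry_out(
  moves=[
    [[0.012,0.05,0],0,0],
    [[0,0,0],0,0],
  ],
)

```text
clock: 13.4
position: [0.4605, -0.0201, 0.1329]
ee_rot: [0.058, 0.998, -0.0, -0.0]
ft_force: [1.2, -4.6, -3.3]
grip_width: 0.0137
gripper_force: 25.0
```

Contact with the collar: the force is rising. Adding a little more for a gentle press.

>>> carry_out(
  moves=[
    [[0.012,0.05,0],0,0],
    [[0,0,0],0,0],
    [[0,0,0],0,0],
  ],
)

```text
clock: 13.7
position: [0.4605, -0.0199, 0.1329]
ee_rot: [0.058, 0.998, -0.0, 0.0]
ft_force: [2.0, -6.8, -2.8]
grip_width: 0.0138
gripper_force: 25.0
```

>>> carry_out(
  moves=[
    [[0.007,0.03,0],0,0],
    [[0,0,0],0,0],
    [[0,0,0],0,0],
  ],
)

```text
clock: 14.0
position: [0.4605, -0.0197, 0.1329]
ee_rot: [0.058, 0.998, -0.0, 0.0]
ft_force: [1.0, -9.5, -2.4]
grip_width: 0.0138
gripper_force: 25.0
```

>>> carry_out(
  moves=[
    [[0,0,0],0.1,0],
    [[0,0,0],0.1,0],
    [[0,0,0],0.1,0],
    [[0,0,0],0,0],
  ],
  squeeze=40,
)

```text
clock: 14.4
position: [0.4604, -0.0199, 0.1329]
ee_rot: [0.208, 0.978, -0.001, 0.0]
ft_force: [-0.8, -11.8, -2.9]
grip_width: 0.0133
gripper_force: 40.0
```

>>> carry_out(
  moves=[
    [[0,0,0],0.1,0],
    [[0,0,0],0.1,0],
    [[0,0,0],0.1,0],
    [[0,0,0],0,0],
  ],
)

```text
clock: 14.8
position: [0.4603, -0.0201, 0.133]
ee_rot: [0.352, 0.936, -0.001, 0.0]
ft_force: [-2.4, -14.6, -1.8]
grip_width: 0.0135
gripper_force: 40.0
```

>>> carry_out(
  moves=[
    [[-0.02,-0.02,0],0.1,0],
    [[0,0,0],0.1,0],
    [[0,0,0],0,0],
  ],
)

```text
clock: 15.1
position: [0.4601, -0.0203, 0.133]
ee_rot: [0.444, 0.896, -0.001, 0.0]
ft_force: [-2.0, -12.8, -0.3]
grip_width: 0.0132
gripper_force: 40.0
```

>>> carry_out(
  moves=[
    [[0,0,0],0.1,0],
    [[0,0,0],0.1,0],
    [[0,0,0],0,0],
  ],
)

```text
clock: 15.4
position: [0.46, -0.0203, 0.133]
ee_rot: [0.531, 0.847, -0.001, -0.0]
ft_force: [-3.4, -13.7, 3.3]
grip_width: 0.0133
gripper_force: 40.0
```

>>> carry_out(
  moves=[
    [[0,0,0],0.1,0],
    [[0,0,0],0.1,0],
    [[0,0,0],0,0],
  ],
)

```text
clock: 15.7
position: [0.4598, -0.0203, 0.1331]
ee_rot: [0.613, 0.79, -0.001, -0.0]
ft_force: [-5.7, -14.3, 4.6]
grip_width: 0.013
gripper_force: 40.0
```

Run:
```python
from h import *
o=env.get_obs(); q=o['ee_rot'];print(2*np.arctan2(q[1],q[0])-1.70,o['wrist_torque'],o['ft_force'])
```

```text
0.12246983220531482 [-2.61721809  0.9452792   0.10777404] [ -5.69624367 -14.30939058   4.6447254 ]
```

>>> carry_out(
  moves=[
    [[0,0,0],0.08,0],
    [[0,0,0],0.06,0],
    [[0,0,0],0,0],
  ],
)

```text
clock: 16.0
position: [0.4596, -0.0204, 0.1331]
ee_rot: [0.666, 0.746, -0.001, -0.0]
ft_force: [-6.5, -13.9, 6.7]
grip_width: 0.0132
gripper_force: 40.0
```

Run:
```python
from h import *
o=env.get_obs(); q=o['ee_rot'];print(2*np.arctan2(q[1],q[0])-1.70,o['wrist_torque'],o['ft_force'],o['grip_width'])
```

```text
-0.016013563027771127 [-2.62919656  1.08522078  0.14612853] [ -6.49160314 -13.8810125    6.68470579] 0.013164926074786563
```

>>> carry_out(
  moves=[
    [[0,0,0],0.04,0],
    [[0,0,0],0,0],
  ],
)

```text
clock: 16.2
position: [0.4596, -0.0203, 0.1331]
ee_rot: [0.68, 0.733, -0.001, -0.0]
ft_force: [-6.5, -14.0, 7.7]
grip_width: 0.0135
gripper_force: 40.0
```

Run:
```python
from h import *
o=env.get_obs(); q=o['ee_rot'];print(2*np.arctan2(q[1],q[0])-1.70,o['wrist_torque'],o['ft_force'],o['grip_width'])
```

```text
-0.05502776367872353 [-2.60531108  1.20957606  0.11380845] [ -6.46070708 -13.96437276   7.65439626] 0.013493386910752182
```

>>> carry_out(
  moves=[
    [[0,0,0],0.06,0],
    [[0,0,0],0,0],
  ],
)

```text
clock: 16.4
position: [0.4595, -0.0198, 0.133]
ee_rot: [0.703, 0.712, -0.001, -0.0]
ft_force: [-5.3, -7.6, 5.8]
grip_width: 0.0135
gripper_force: 40.0
```

Run:
```python
from h import *
o=env.get_obs(); q=o['ee_rot'];print(2*np.arctan2(q[1],q[0])-1.70,o['wrist_torque'],o['ft_force'],o['grip_width'])
```

```text
-0.11626282034538793 [-1.40932924  0.95818272 -0.01694892] [-5.31833154 -7.62933378  5.8209875 ] 0.013524829992129965
```

The torque and force dropped, so the pads slipped on the wing, presumably at its end stop. Releasing and checking the result.

>>> carry_out(
  moves=[
    [[0,0,0],0,0.5],
    [[0,0,0],0,0.5],
    [[0,0,0],0,0.5],
    [[0,0,0],0,0.5],
    [[0,0,-3],0,0.5],
  ],
)

```text
clock: 16.9
position: [0.4587, -0.0191, 0.1609]
ee_rot: [0.702, 0.712, -0.001, -0.002]
ft_force: [-0.0, 0.4, 0.4]
grip_width: 0.0455
gripper_force: 0.0
```

>>> carry_out(
  moves=[
    [[0,0,-4],0,0.6],
    [[-2,0,-4],0,0.6],
    [[-2,0,-2],0,0.6],
    [[0,0,0],0,0.6],
    [[0,0,0],0,0.6],
  ],
)

```text
clock: 17.4
position: [0.461, -0.0595, 0.2628]
ee_rot: [0.702, 0.712, 0.0, 0.0]
ft_force: [-0.7, -0.6, -0.4]
grip_width: 0.0549
gripper_force: 0.0
```

```bash
cat > m.py <<'E'
from h import *
import sys
np.set_printoptions(precision=4,suppress=True)
o=env.get_obs(); print(o['clock'],o['position'],o['ft_force'])
s=np.array([-np.sin(.13),np.cos(.13)]);o0=np.array([.4657,-.0838])
im,d,c=cap('wrist',sys.argv[1])
P=pts(d,c);sy=(P[...,:2]-o0)@s; sx=(P[...,:2]-o0)@[s[1],-s[0]];h=P[...,2]; im=im.astype(int)
m=(im.max(2)<60)&(h>.144)&(h<.165)&(abs(sx)<.03)&(sy>.03)&(sy<.1)
Q=np.c_[sx[m],sy[m]].astype(np.float32); v=cv2.fitLine(Q,cv2.DIST_HUBER,0,.001,.001).ravel(); v*=1 if v[1]>0 else -1
print('wing',m.sum(),abs(v[2:]),Q.mean(0),Q.min(0),Q.max(0),'angle rel stand',np.arctan2(-v[0],v[1]),cv2.minAreaRect(Q*1000))
m=(abs(sx)>.02)&(abs(sx)<.034)&(h>.095)&(h<.12)&(sy<.12)&(sy>.09)&(im.min(2)>80); print('bar sy',np.percentile(sy[m],[5,50,95]) if m.any() else 0)
m=(h>.13)&(abs(sx)<.05)&(sy>.08)&(sy<.29); print('high pts sy',np.percentile(sy[m],[0,2,5,95,100]) if m.any() else 0)
E
python3 m.py w5.png
```

```text
17.4 [ 0.461  -0.0595  0.2628] [-0.6773 -0.6193 -0.4222]
wing 275 [0.001  0.0628] [0.001  0.0628] [-0.0043  0.0467] [0.0066 0.0802] angle rel stand 0.009071544 ((1.2732841968536377, 63.55483627319336), (33.161190032958984, 10.492788314819336), 83.22900390625)
bar sy [0.106  0.1092 0.1187]
high pts sy [0.0801 0.0999 0.0999 0.1979 0.2107]
```

The wing lies along the spit again (0.01 rad from it), the fork is about 63.5 mm further along with the basket against the collar, and the robot is clear. Handing in.

```bash
python3 -c "
from rig import env
print(env.job_done())"
```

```text
the job is handed in; nothing more can be done
None
```

I handed the job in at 17.4 s. The screw was loosened, the fork slid about 63 mm to push the basket against the stop collar, and the screw was tightened again under a wrist-measured push that stayed below 15 N. Afterwards the wing measured within about 0.01 rad of the spit line. I did not test the clamped basket for play, and the hand-in returned no verdict.

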